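Stow the scraper, then unlatch the meat press and hold its lid up

ROBOT

A 6-joint arm with a two-finger parallel gripper is mounted at the origin on the work surface. World frame = base frame: x ahead of the robot, y to its left, z up, the work surface at z = 0. Lengths are in mm, angles in rad, forces in N, time in s.
With the tool pointing down it reaches from about 350 to 725 mm from the base axis. Payload 6 kg.
Tool frame: the origin (TCP) lies midway between the tips of the shut fingers; the grasp point (between the pads) lies 19 mm behind it (robot.grip_depth is the distance from the TCP to the grasp point, in mm); z points along the fingers, y is the line along which they close (so a half turn about z gives the same grasp; the last joint's range is limited). The gripper opens to 85 mm and grips with 20 to 120 N. Pads are 22 mm wide; open, the fingers measure 114 mm over their backs; the gripper's body (76 mm by 85 mm) begins 54 mm behind the grasp point. The pads swing forward as they close: fully open they stand 13 mm farther back than shut.
Start: joints at [1.64, 0.04, 0.085, 0, -1.615, -0.334], TCP at [157.004, 579.067, 195.761] pointing down, gripper open.
Joint ranges: [-2.56, 2.56], [-1.29, 2.01], [-1.08, 1.49], [-3.29, 1.98], [-2.81, -0.18], [-2.99, 2.99]. Speed limits (rad/s): [2.57, 2.57, 3.01, 3.14, 3.14, 3.14].

INTERFACE

Orientations are given as a 3x3 rotation matrix whose columns are the frame's x, y, z axes.
In Python, from workcell import robot gives the robot as it stands.
- The arm moves only by the tool carry_out, never from a script. Its argument "targets" is a list of rows, each a list of 3 entries, a list of its own where there are three numbers: the finger opening in cm, from 0 to 8.54, then the shift along the tool's x, y, z in cm, then the turn about the tool's z in rad. A call has 1 to 20 rows; each row is the pose to reach, as a shift and turn from the pose commanded when the call began, along the tool's axes at that moment; what a row does not reach only later rows make up. A row lasts 1/10 s, in which the tool goes at most 50 mm and 8.59 degrees, less where a joint would pass 70% of its speed; a pose out of reach is approached as far as the arm can. A call with a gripper value outside its range is refused whole. The fingers move at their own pace and stop on an object; "squeeze" is the grip in N (left out, the last holds). Time passes only in rows, so rows that repeat a pose let the fingers close. It gives the time, the measured TCP pose, the force, the opening and the grip force at its end, in the units of the state.
- robot.state(): the state, without advancing time (a new reading comes with each control period).
- robot.snapshot(name): name is "scene" or "top" or "wrist"; returns a dict with "color" (480x640x3 uint8, red, green, blue), "fx", "fy", "cx", "cy" (pixels), "position" and "orientation" of the camera in the world. Camera axes: x right, y down, z forward; pixel columns grow to the right and rows downward; lengths in mm; the calibration is good to about 2 mm. A picture is of the moment at which its call begins. There is no depth.
- robot.close_job(): hands the job in; it is judged then, once.
The state is a dict: "t": time; "joint_pos": joint angles; "qvel": joint speeds; "tau": joint torques, N m; "tcp_pos": TCP position; "tcp_rot": TCP orientation; "force": force on the tool from outside, world axes, zero at the start; "wrist_torque": the same for the moment, N m; "gripper_width": opening from 0.0 (shut) to 1.0 (fully open); "finger_force": force on a finger pad.
Only numpy, scipy, OpenCV 4.12 (cv2) and the standard library are available. Lean on these libraries where they do the work, as an engineer would, in place of code of your own. Each camera call takes 0.05 s, during which the arm holds its last target. There are 200 camera calls.

TASK

The scraper has been left lying on the lid of the meat press: slide it flat and blade first all the way into the slot of its holder and let go of it, so that it cannot fall when the press is opened. Then pull the lid's spring latch sideways by its upright pin until the ball is free, lift the tongue off the ball and finish while still holding the lid up with the gripper, at rest, with the tongue about 10 cm above the ball. Leave the other kitchen things where they stand.

Things in the scene. Friction and masses are not known exactly. Their poses are not given: they have to be found in the camera images.
- press: Stainless steel meat press, fixed. Origin: centre of the underside of its base plate (320 x 190 x 16 mm). -x is its front, facing the robot, with the latch; +y is the side to which the latch pin is pulled. Lid 205 x 168 x 12 mm, top 88 mm above the table; from its front edge (62 mm ahead of the origin) a 34 mm wide tongue runs to a round coupler cap over the ball.
- hinge (a point): Middle of the lid's hinge, at the rear of the press at (145, 0, 82) mm of its frame; axes as the press's. The lid turns about this y axis, front upwards. It falls shut by itself when let go.
- ball (a point): Centre of the fixed ball (29 mm across) on a stud at the front of the press, at (-115, 0, 56) mm of its frame; axes as the press's.
- coupler (a point): Centre of the socket in the cap (42 mm across, top 33 mm higher) on the lid's tongue; coincides with the ball's centre when the lid is shut. It swings up on a radius of 261 mm about the hinge.
- latch_pin (a point): Grasp point on the latch's upright round pin: steel, 20 mm across, 50 mm tall, from 25 mm below (standing on a 14 mm wide bar that runs along y) to 25 mm above this point. Shut, it is at (-115, 70, 112) mm in the press's frame; a guide block towards the tongue is 24 mm clear of it and 20 mm lower. It rides on the lid and serves as its handle too; lifting takes 3 to 6 N.
- press_latch (a joint): Latch slide, m: 0 = closed (fork under the ball), growing as the pin is pulled along the press's +y, stop at 0.022. The ball is free from about 0.015. Spring: about 3 N at 0, 7.4 N at the stop; springs back when let go.
- press_lid (a joint): Lid angle, rad: 0 = shut, growing as the front rises; a locked latch stops it at about 0.01. The pin's path is an arc about the hinge axis. 0.39 rad lifts the coupler 10 cm.
- scraper_grip (a point): Where to grip the scraper: on its black handle (100 mm long, 22 wide, 20 high), 33 mm behind the handle's front end, half-way up. x points to the blade, z up. The point is 22 mm above the blade's underside; the handle spans 12 to 32 mm above what the blade lies on. It starts flat on the press's lid, handle to the front.
- scraper_tip (a point): Middle of the blade's front edge, on its underside, 145 mm ahead of scraper_grip. Blade: flat steel, 100 mm long, 70 mm wide, 3 mm thick. x points forward out of the edge, z up. Whole tool about 0.22 kg, its centre of mass about 25 mm behind the middle of the blade.
- slot (a point): Middle of the mouth of the holder's slot, on its floor, 40 mm above the table; x points into it, z up. Slot: level, 84 mm wide, 14 mm high, 95 mm deep to its back wall. Holder: fixed aluminium block, 110 mm wide, left or right of the press; its floor reaches 30 mm out before the mouth as a sill; a flared lip over the mouth juts 8 mm out and rises to 68 mm above the table.
- pot: Open aluminium cooking pot, 150 mm across, 100 mm high; loose, to be left alone. Origin at the middle of its underside.
- mug: White mug, 76 mm across, 85 mm high; loose, to be left alone. Origin at the middle of its underside.
- oil: Amber bottle, 66 mm across, 210 mm high; loose, to be left alone. Origin at the middle of its underside.
- jar: Glass jar, 72 mm across, 100 mm high; loose, to be left alone. Origin at the middle of its underside.
- shaker: Steel shaker, 40 mm across, 75 mm high, left of the press; loose, to be left alone. Origin at the middle of its underside.
- grater: Box grater, 100 x 75 mm, 215 mm high with its handle; loose, to be left alone. Origin at the middle of its underside.
- spoon: Wooden spoon lying flat, 200 mm long; loose, to be left alone. Origin at the middle of its underside.
Things that resemble listed ones, but are neither listed nor needed, are in the scene too. Of the things that look like the part that bears scraper_grip, the smaller one is meant.

How it is judged:
By the outcome, as a careful person would: the job done as asked, in the order asked, and still so for the second after the job is handed in, while the arm keeps its last pose, push and grip.
It also fails if it takes over 51 s, if anything falls off the work surface, if the arm or the gripper's body presses on something with over 40 N, if the wrist force passes 120 N, or if a joint passes its speed limit or range.

## Working session

There is one attempt and no reset: what is moved stays moved. The work goes in short steps, Python scripts to look and compute and a tool call to move; the robot and the scene stay as the last step left them, time stands still between calls to the robot, and variables do not carry over. Pictures are saved under pics/ and viewed, at most 10 in all, crops included, and the job is handed in when it is done.

Besides the shell and the picture viewer there is one more tool, called after "Request:" as a command line: name --argument value ..., lists and objects as JSON in quotes. carry_out: Moves the arm, as the interface text tells. Its arguments: {"type":"object","properties":{"targets":{"type":"array","items":{"type":"array"}},"squeeze":{"type":"number"}},"required":["targets"]}

```bash
mkdir -p pics; cat > h.py <<'E'
import numpy as np, cv2, json
from workcell import robot
def snap(n,f):
    s=robot.snapshot(n); cv2.imwrite('pics/'+f+'.png',s['color'][:,:,::-1]); 
    np.savez('pics/'+f+'.npz',**{k:np.array(v) for k,v in s.items()}); return s
def load(f): return np.load('pics/'+f+'.npz')
def ray(s,u,v,z):
    R=np.array(s['orientation']); p=np.array(s['position'])
    d=R@np.array([(u-s['cx'])/s['fx'],(v-s['cy'])/s['fy'],1]); return p+d*(z-p[2])/d[2]
def proj(s,P):
    c=np.array(s['orientation']).T@(np.array(P)-s['position']); return s['fx']*c[0]/c[2]+s['cx'],s['fy']*c[1]/c[2]+s['cy']
def crop(f,g,x0,y0,x1,y1,k):
    im=cv2.imread('pics/'+f+'.png')[y0:y1,x0:x1]; cv2.imwrite('pics/'+g+'.png',cv2.resize(im,None,fx=k,fy=k,interpolation=cv2.INTER_CUBIC))
E
python3 - <<'E'
from h import *
for n in('top','scene'):
    s=snap(n,n+'0'); print(n,s['fx'],s['cx'],s['cy'],np.round(s['position']),np.round(s['orientation'],3).tolist())
st=robot.state(); print(st)
E
```

```text
top 612.5595146018396 323.83473800129593 240.28143399827664 [ 213.   30. 2156.] [[-0.015, -0.991, 0.136], [-1.0, 0.015, -0.003], [0.001, -0.136, -0.991]]
scene 538.4966684007908 317.448768442705 246.2632300925577 [1416.  694.  825.] [[-0.58, 0.432, -0.69], [0.814, 0.324, -0.482], [0.016, -0.842, -0.54]]
{'t': 0.1, 'joint_pos': array([ 1.63971295e+00,  4.07910354e-02,  8.39185303e-02, -3.88256631e-04,
       -1.61548130e+00, -3.33702946e-01]), 'qvel': array([ 0.00012393, -0.00277263,  0.00379803,  0.00086071, -0.00056597,
       -0.00108995]), 'tau': array([-5.63447684e-03, -3.69342434e+01,  3.48282552e+01,  6.95159689e+00,
       -4.50367646e-03, -3.52140120e-06]), 'tcp_pos': array([156.86814042, 578.77913945, 194.86474807]), 'tcp_rot': array([[ 9.65152923e-01, -2.61686372e-01, -2.79697203e-04],
       [-2.61686482e-01, -9.65151639e-01, -1.58048957e-03],
       [ 1.43642368e-04,  1.59860711e-03, -9.99998712e-01]]), 'force': array([-1.00100584, -0.43350209, -1.18705417]), 'wrist_torque': array([-0.02308025,  0.00666889,  0.0089635 ]), 'finger_force': 0.0, 'gripper_width': 0.9936288705298004}
```

View pics/top0.png

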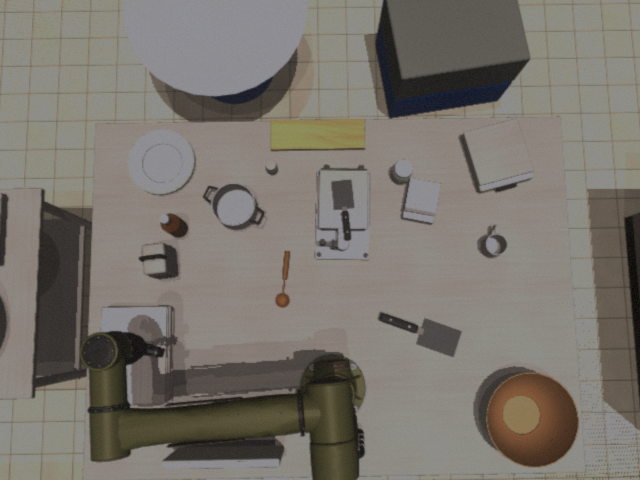

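View pics/scene0.png

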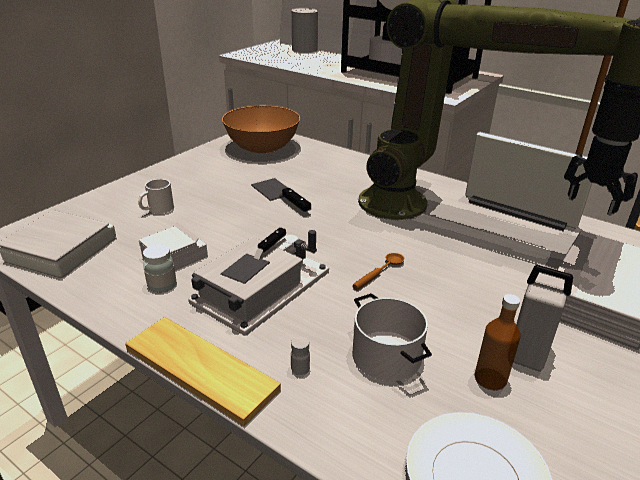

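Top view: there are two scrapers. One is on the press lid, with its blade at (343,193) and handle at (346,224). The larger one is on the table at (420,333). The task means the smaller one, on the lid. The holder is the white block at (421,200), right of the press. The latch pin is near (323,243). I'll confirm all this in a crop.

```bash
python3 - <<'E'
from h import *
crop('top0','c1',305,155,455,267,5)
s=load('top0')
for n,u,v,z in [('lidblade',343,193,88),('handle',346,224,110),('holder',421,200,60),('pin',323,243,137),('baseFL',316,258,16),('baseFR',368,258,16),('baseBR',368,168,16),('table scr',400,323,20)]: print(n,ray(s,u,v,z).round())
E
```

```text
lidblade [660. -44.  88.]
handle [548. -52. 110.]
holder [ 637. -317.   60.]
pin [480.  27. 137.]
baseFL [444.  52.  16.]
baseFR [ 441. -130.   16.]
baseBR [ 765. -138.   16.]
table scr [ 213. -235.   20.]
```

View pics/c1.png

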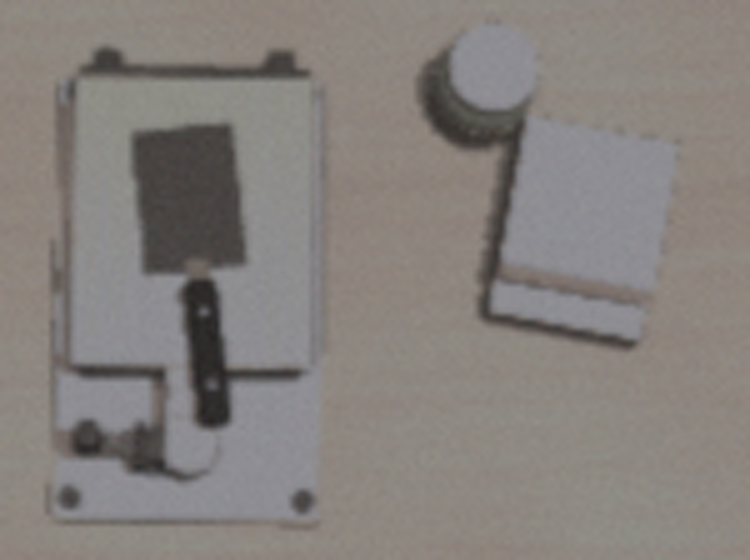

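The crop confirms it. The small scraper lies on the lid, with its handle running from crop (200,285) to (214,422). The holder's mouth and sill face the robot at crop (490–650, 265–345), with the jar behind its left corner. I'm moving to a viewing pose in front of the press now.

Request:
carry_out --targets '[[8.5, [2.5, 2.7, -2], -0.02], [8.5, [5, 5.5, -4], -0.04], [8.5, [8, 8.7, -6], -0.06], [8.5, [11, 12, -8], -0.08], [8.5, [14, 15.3, -10], -0.1], [8.5, [17, 18.6, -10.5], -0.12], [8.5, [20, 22, -10.5], -0.14], [8.5, [23, 25.2, -10.5], -0.16], [8.5, [26, 28.5, -10.5], -0.18], [8.5, [29, 31.8, -10.5], -0.2], [8.5, [32, 35, -10.5], -0.22], [8.5, [35, 38.4, -10.5], -0.24], [8.5, [38, 41.7, -10.5], -0.27], [8.5, [41, 45, -10.5], -0.3], [8.5, [44, 48.2, -10.5], -0.33], [8.5, [46, 50.5, -10.5], -0.36], [8.5, [47.5, 52.2, -10.5], -0.36], [8.5, [47.5, 52.2, -10.5], -0.36]]'

```text
t: 1.9
tcp_pos: [479.2, -51.1, 299.7]
tcp_rot: [[0.996, 0.092, -0.002], [0.092, -0.996, -0.001], [-0.002, 0.001, -1.0]]
force: [-0.3, -0.7, 0.1]
gripper_width: 0.993
finger_force: 0.0
```

```bash
python3 - <<'E'
from h import *
s=snap('wrist','w1'); print(s['fx'],s['cx'],s['cy'],np.round(s['position']),np.round(s['orientation'],3).tolist())
st=robot.state(); print(st['tcp_pos'],st['tcp_rot'].round(3).tolist(),st['joint_pos'],st['t'])
for P in [(487,29,137),(560,-50,120),(640,-310,68)]: print(proj(s,P))
E
```

```text
372.25651232357563 317.0960556590701 240.52583976664317 [548. -45. 478.] [[0.092, -0.958, -0.27], [-0.996, -0.088, -0.027], [0.002, 0.271, -0.962]]
[478.87212887 -50.02263072 299.9579147 ] [[0.996, 0.092, -0.002], [0.092, -0.996, -0.0], [-0.002, 0.0, -1.0]] [ 3.16192401e-01 -2.35143625e-01  2.06074047e-02 -1.40380551e-04
 -1.82844122e+00  1.34711972e+00] 1.95
(np.float64(230.53304703828474), np.float64(196.03685389014623))
(np.float64(323.26498818754527), np.float64(122.17781079711976))
(np.float64(585.5642903421458), np.float64(66.2813770342645))
```

View pics/w1.png

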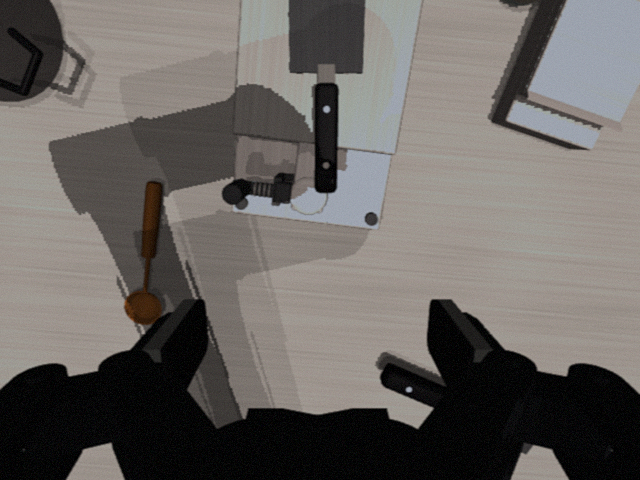

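Wrist view: the scraper handle runs from (327,85) to (325,190), with the blade above it. The latch pin is at (236,191), and the holder's sill is around (550,120). I'll enlarge it.

```bash
python3 -c "
from h import *
crop('w1','c2',220,0,640,235,1.9)"
```

```text
(no output)
```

View pics/c2.png

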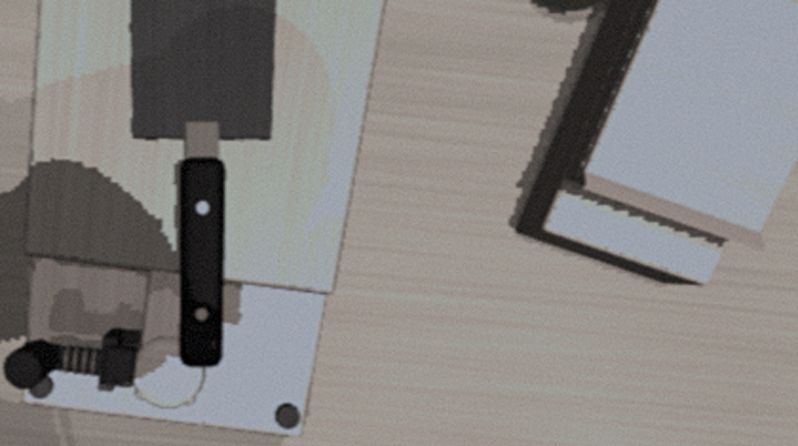

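```bash
python3 - <<'E'
from h import *
s=load('w1')
g=lambda u,v,z: ray(s,u/1.9+220,v/1.9,z)
P={n:g(*a) for n,a in dict(hf=(202,157,120),hr=(201,366,120),bl=(131,136,91),br=(271,139,91),lidL=(27,255,88),lidR=(331,293,88),lL2=(38,5,88),lR2=(385,5,88),pin=(22,369,137),sL=(545,230,40),sR=(705,283,40),lipL=(583,175,68),lipR=(762,245,68),baseR=(300,433,16),baseL=(24,404,16),cap=(169,375,89)).items()}
for n,p in P.items(): print(n,p.round(1))
yaw=lambda a,b: np.arctan2(*(b-a)[1::-1])
n=np.linalg.norm
print('handle yaw',yaw(P['hr'],P['hf']),'len',n(P['hf']-P['hr']),'blade w',n(P['bl']-P['br']),yaw(P['br'],P['bl'])-np.pi/2)
print('lid',n(P['lidL']-P['lidR']),yaw(P['lidR'],P['lidL'])-np.pi/2,yaw(P['lidL'],P['lL2']),yaw(P['lidR'],P['lR2']))
print('sill',n(P['sL']-P['sR']),yaw(P['sR'],P['sL'])-np.pi/2,'lip',n(P['lipL']-P['lipR']),yaw(P['lipR'],P['lipL'])-np.pi/2)
# cross check in top view
t=load('top0')
for a in [(203,290,120),(214,422,120)]: print('top',ray(t,a[0]/5+305,a[1]/5+155,a[2]).round())
for a in [(490,316,40),(637,343,40),(500,265,68),(652,295,68)]: print('toph',ray(t,a[0]/5+305,a[1]/5+155,a[2]).round())
E
```

```text
hf [593.8 -49.5 120. ]
hr [495.7 -58.7 120. ]
bl [604.  -13.2  91. ]
br [609.1 -83.7  91. ]
lidL [541.3  37.7  88. ]
lidR [ 536.7 -125.7   88. ]
lL2 [658.7  36.2  88. ]
lR2 [ 674.3 -131.6   88. ]
pin [488.8  28.1 137. ]
sL [ 583.  -256.2   40. ]
sR [ 561.9 -359.3   40. ]
lipL [ 610.5 -256.7   68. ]
lipR [ 584.  -364.9   68. ]
baseR [ 441.8 -133.5   16. ]
baseL [444.6  51.9  16. ]
cap [484.6 -42.7  89. ]
handle yaw 0.09384705018568287 len 98.47277706695805 blade w 70.65258841557845 0.07281692857502708
lid 163.53106293022503 -0.028245657897470133 -0.013453433134706415 -0.04299286503165274
sill 105.22188306057596 -0.20107140451332017 lip 111.3507532752918 -0.2402918079948131
top [584. -51. 120.]
top [494. -56. 120.]
toph [ 577. -255.   40.]
toph [ 556. -357.   40.]
toph [ 608. -259.   68.]
toph [ 585. -363.   68.]
```

Everything agrees: handle length 98 mm, blade width 71 mm, sill width 105 mm, lip width 111 mm. The grip point is at about (561,-53), yaw 0.09. The slot mouth is at about (603,-313,40), yaw -0.22. I'll grasp the scraper and lift it.

Request:
carry_out --targets '[[5, [4, 0.5, 4], 0], [5, [8.15, 0.95, 8], 0], [5, [8.15, 0.95, 12], 0], [5, [8.15, 0.95, 15.5], 0], [5, [8.15, 0.95, 18.5], 0], [5, [8.15, 0.95, 20], 0], [5, [8.15, 0.95, 20.6], 0], [5, [8.15, 0.95, 20.6], 0], [2, [8.15, 0.95, 20.6], 0], [1, [8.15, 0.95, 20.6], 0], [1, [8.15, 0.95, 20.6], 0], [1, [8.15, 0.95, 20.6], 0], [1, [8.15, 0.95, 20.6], 0], [1, [8.15, 0.95, 20.6], 0]]' --squeeze 90

```text
t: 3.35
tcp_pos: [560.9, -50.8, 94.9]
tcp_rot: [[0.995, 0.095, 0.0], [0.095, -0.995, -0.0], [0.0, 0.0, -1.0]]
force: [-0.2, 0.4, 0.2]
gripper_width: 0.118
finger_force: 0.0
```

```bash
python3 - <<'E'
from h import *
s=snap('wrist','w2'); st=robot.state(); print(st['tcp_pos'],st['gripper_width'],st['finger_force'])
for P in [(561,-52,120),(594,-49.5,120),(561,-51,95)]: print(proj(s,P))
E
```

```text
[560.84879662 -50.81123799  94.82982559] 0.1151589402416603 0.0
(np.float64(319.0698704596316), np.float64(295.3271555475507))
(np.float64(320.757623880728), np.float64(223.04565688048743))
(np.float64(316.81004392312434), np.float64(275.07582321485546))
```

View pics/w2.png

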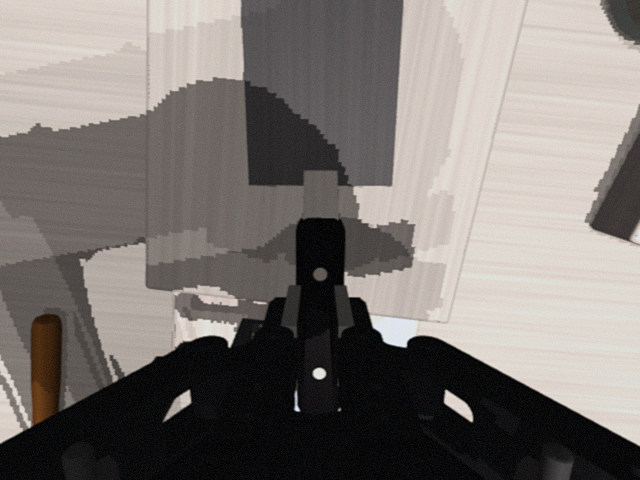

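The fingers straddle the handle, but there's no grip force yet. I'll close further and watch the force.

Request:
carry_out --targets '[[0, [0, 0, 0], 0], [0, [0, 0, 0], 0], [0, [0, 0, 0], 0], [0, [0, 0, 0], 0]]' --squeeze 90

```text
t: 3.8
tcp_pos: [560.8, -50.8, 94.8]
tcp_rot: [[0.995, 0.095, -0.0], [0.095, -0.995, -0.0], [-0.0, 0.0, -1.0]]
force: [0.4, 0.1, 0.2]
gripper_width: -0.002
finger_force: 0.0
```

```bash
python3 - <<'E'
from h import *
s=snap('wrist','w3'); print(robot.grip_depth,[a for a in dir(robot) if a[0]!='_'])
t=snap('scene','s3')
for P in [(561,-51,95),(561,-51,114),(600,-46,88)]: print(proj(t,P),proj(s,P))
a=cv2.resize(cv2.imread('pics/w3.png')[150:450,160:480],None,fx=1.25,fy=1.25)
u,v=map(int,proj(t,(561,-51,110))); b=cv2.resize(cv2.imread('pics/s3.png')[v-60:v+40,u-50:u+50],(375,375),interpolation=cv2.INTER_CUBIC)
print(u,v); cv2.imwrite('pics/c3.png',np.hstack([a,b]))
E
```

```text
18.700000000000003 ['PlanningError', 'close_job', 'grip_depth', 'snapshot', 'state']
(np.float64(268.76556105640617), np.float64(247.60578713564783)) (np.float64(316.8752276874315), np.float64(275.09343287531374))
(np.float64(268.51299640315256), np.float64(241.15608583432018)) (np.float64(316.9058240270274), np.float64(289.83638861209675))
(np.float64(260.18731143562485), np.float64(257.5873666005216)) (np.float64(314.3650595775782), np.float64(196.45973451166049))
268 242
```

View pics/c3.png

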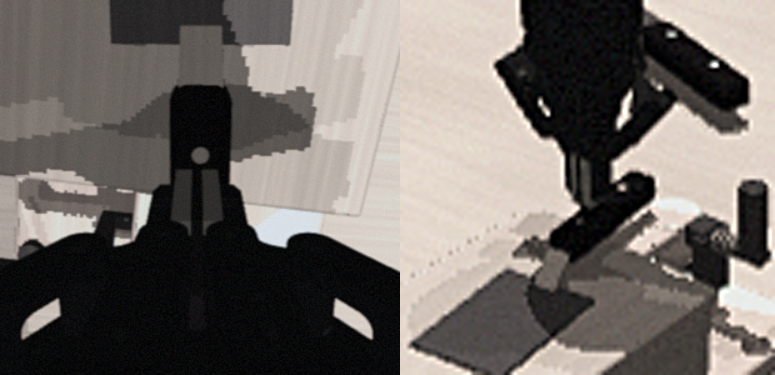

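The scene crop shows the shut fingertips at about (590,205), still above the handle. So the real tips are around 30 mm higher than the reported TCP suggests. I'll open, go down in small steps and watch the force to find the lid.

Request:
carry_out --targets '[[3.6, [0, 0, 0], 0], [3.6, [0, 0, 0], 0], [3.6, [0, 0, 0], 0], [3.6, [0, 0, 0], 0], [3.6, [0, 0, 0], 0], [3.6, [0, 0, 0.4], 0], [3.6, [0, 0, 0.8], 0], [3.6, [0, 0, 1.2], 0], [3.6, [0, 0, 1.6], 0], [3.6, [0, 0, 1.6], 0]]'

```text
t: 4.9
tcp_pos: [560.4, -50.8, 77.8]
tcp_rot: [[0.995, 0.095, -0.001], [0.095, -0.995, -0.0], [-0.001, 0.0, -1.0]]
force: [1.0, 0.3, -0.1]
gripper_width: 0.419
finger_force: 0.0
```

```bash
python3 - <<'E'
from h import *
s=snap('wrist','w4'); t=snap('scene','s4'); st=robot.state(); print(st['tcp_pos'],st['force'],st['gripper_width'])
a=cv2.resize(cv2.imread('pics/w4.png')[190:430,160:480],None,fx=1.25,fy=1.25)
b=cv2.resize(cv2.imread('pics/s4.png')[190:270,230:310],(480,480),interpolation=cv2.INTER_CUBIC)
c=np.zeros((480,880,3),np.uint8);c[:300,:400]=a;c[:,400:]=b; cv2.imwrite('pics/c4.png',c[:,:800+0])
for z in (79,98,110): print(z,proj(t,(561,-51,z)))
E
```

```text
[560.8357229  -50.81563229  78.74563624] [-0.63903039 -0.76588842 -0.03005312] 0.42103018381821783
79 (np.float64(268.97527351162046), np.float64(252.9611790239259))
98 (np.float64(268.725939253488), np.float64(246.5939717824291))
110 (np.float64(268.56649050044507), np.float64(242.52215564843024))
```

View pics/c4.png

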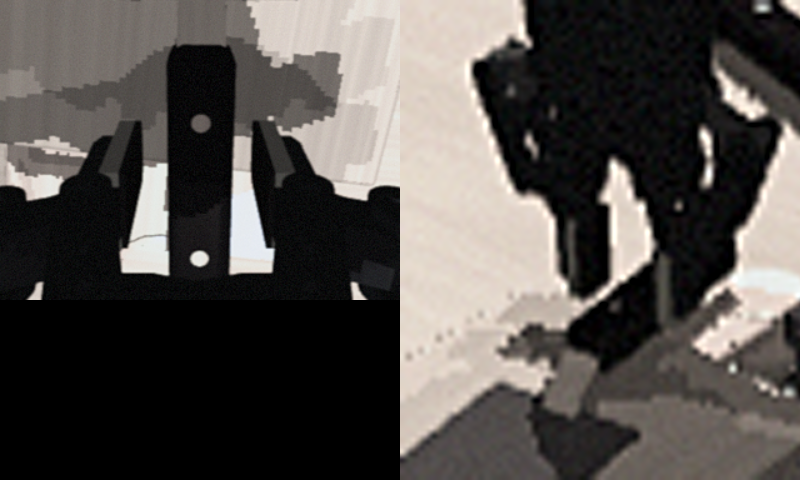

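In the crop, the near fingertip is at (665,328) and the far one at (585,295). Both straddle the handle about half-way up. I'll triangulate their height.

```bash
python3 - <<'E'
from h import *
from scipy.optimize import least_squares
t=load('s4'); w=load('w4')
R=np.array([[.995,.095],[.095,-.995]])
for u,v in[(274.2,244.7),(260.8,239.2)]:
    for x in (561,566,571):
        r=least_squares(lambda q:np.array(proj(t,(x,q[0],q[1])))-(u,v),[-50,100]); print(x,r.x.round(1))
# wrist: inner top-front corner of left/right pads
for a,b in[(140,122),(255,122)]:
    for z in (95,105,115): print('w',z,ray(w,a/1.25+160,b/1.25+190,z).round(1))
E
```

```text
561 [-33.  110.5]
566 [-28.7 114.7]
571 [-24.5 118.9]
561 [-76.2 110.3]
566 [-71.7 114.4]
571 [-67.2 118.6]
w 95 [558.8 -30.1  95. ]
w 105 [563.1 -31.  105. ]
w 115 [567.5 -31.9 115. ]
w 95 [562.9 -72.9  95. ]
w 105 [567.  -71.1 105. ]
w 115 [571.  -69.4 115. ]
```

The tips are at about z=114, so I'll go down 18 mm more and close.

Request:
carry_out --targets '[[3.6, [0, 0, 0.4], 0], [3.6, [0, 0, 0.8], 0], [3.6, [0, 0, 1.2], 0], [3.6, [0, 0, 1.5], 0], [3.6, [0, 0, 1.8], 0], [3.6, [0, 0, 1.8], 0], [3.6, [0, 0, 1.8], 0]]'

```text
t: 5.7
tcp_pos: [560.9, -50.8, 60.8]
tcp_rot: [[0.995, 0.095, -0.0], [0.095, -0.995, -0.0], [-0.0, 0.0, -1.0]]
force: [0.3, 0.2, -0.2]
gripper_width: 0.419
finger_force: 0.0
```

Request:
carry_out --targets '[[2.8, [0, 0, 0], 0], [2.4, [0, 0, 0], 0], [2, [0, 0, 0], 0], [1.5, [0, 0, 0], 0], [1, [0, 0, 0], 0], [0.5, [0, 0, 0], 0], [0, [0, 0, 0], 0], [0, [0, 0, 0], 0]]' --squeeze 90

```text
t: 6.5
tcp_pos: [561.0, -50.9, 61.3]
tcp_rot: [[0.995, 0.095, 0.001], [0.095, -0.995, -0.0], [0.001, 0.0, -1.0]]
force: [-2.0, -1.8, 4.8]
gripper_width: 0.235
finger_force: 88.6
```

The scraper is gripped at 20 mm with 89 N. I'll lift it and carry it to about 40 mm in front of the slot.

Request:
carry_out --targets '[[0, [0, 0, -0.6], 0], [0, [0, 0, -2], 0], [0, [0, 0, -4], 0], [0, [0, 0, -6], 0], [0, [0, 0, -8], 0], [0, [-1.5, 2, -8], 0.03], [0, [-4, 5, -8], 0.08], [0, [-6.5, 8.5, -8], 0.13], [0, [-9, 12, -8], 0.18], [0, [-11.5, 15, -8], 0.23], [0, [-14, 18, -8], 0.28], [0, [-15.5, 20, -7], 0.315], [0, [-15.9, 20.8, -5], 0.315], [0, [-15.9, 20.8, -3], 0.315], [0, [-15.9, 20.8, -1], 0.315], [0, [-15.9, 20.8, 1], 0.315], [0, [-15.9, 20.8, 1.6], 0.315], [0, [-15.9, 20.8, 1.6], 0.315], [0, [-15.9, 20.8, 1.6], 0.315]]'

```text
t: 8.4
tcp_pos: [423.0, -273.2, 46.2]
tcp_rot: [[0.976, -0.218, 0.001], [-0.218, -0.976, -0.001], [0.001, 0.001, -1.0]]
force: [-0.1, -0.4, -1.8]
gripper_width: 0.239
finger_force: 88.2
```

```bash
python3 - <<'E'
from h import *
s=snap('wrist','w5'); t=snap('scene','s5'); st=robot.state(); print(st['tcp_pos'],st['tcp_rot'].round(3).tolist(),st['force'],st['gripper_width'],st['t'])
for P in [(603,-313,40),(573,-307,40)]: print(proj(s,P))
a=cv2.imread('pics/w5.png')[0:320,120:520]; b=cv2.imread('pics/s5.png')[150:290,110:310]
c=np.zeros((600,800,3),np.uint8); c[:480,:600]=cv2.resize(a,(600,480),interpolation=cv2.INTER_CUBIC)
c[460:600,600:800]=b; cv2.imwrite('pics/c5.png',c)
E
```

```text
[ 423.19943027 -273.19810016   46.34522491] [[0.976, -0.218, 0.002], [-0.218, -0.976, -0.001], [0.002, 0.0, -1.0]] [-0.06681746  0.80077437 -2.76727083] 0.23836315022418897 8.5
(np.float64(315.6615281944211), np.float64(-167.94271143863034))
(np.float64(317.31512289628944), np.float64(-75.8176939115624))
```

View pics/c5.png

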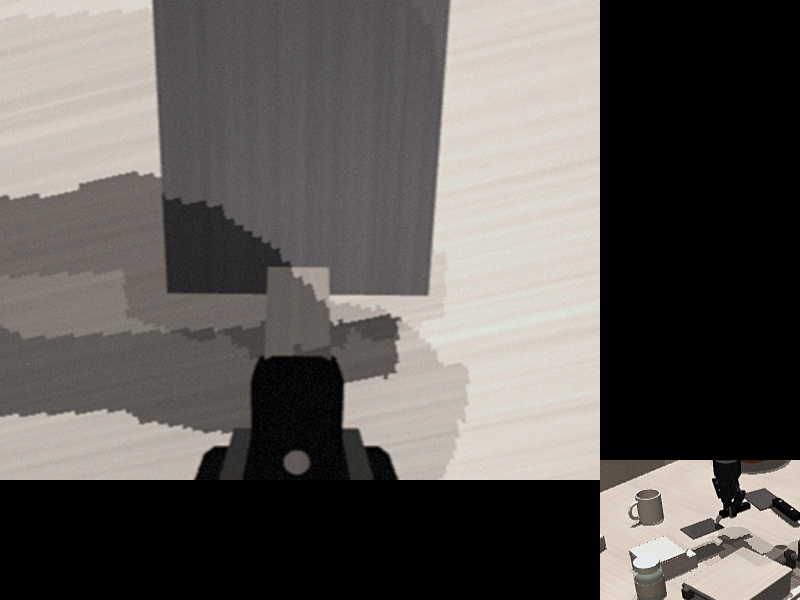

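Wrist crop: the blade is straight along the tool, with edges (153,0)-(167,293) and (450,0)-(430,295). The slot is out of view ahead. I'll check the blade's pitch from its width and measure the holder once more from the scene camera.

```bash
python3 - <<'E'
from h import *
s=load('w5'); R=s['orientation'];p=s['position']
for (l,r,v) in [(153,450,0),(167,430,294)]:
    a=np.array([l/1.5+120,v/1.5]); b=np.array([r/1.5+120,v/1.5]); d=s['fx']*70/(b[0]-a[0]); m=(a+b)/2
    P=p+R@np.array([(m[0]-s['cx'])/s['fx']*d,(m[1]-s['cy'])/s['fy']*d,d]); print(d,P.round(1))
t=load('s5')
crop('s5','c6',110,190,270,310,5)
m=np.array([603,-313,40.]);u=np.array([np.cos(.22),-np.sin(.22),0]);l=np.array([np.sin(.22),np.cos(.22),0])
im=cv2.imread('pics/c6.png')
def q(P,c):
    a=proj(t,P); cv2.circle(im,(int((a[0]-110)*5),int((a[1]-190)*5)),3,c,-1)
for k in(-55,55):
    q(m-30*u+k*l,(0,0,255)); q(m-8*u+k*l+[0,0,28],(0,255,0)); q(m+95*u+k*l+[0,0,28],(255,0,0))
g=np.array([423.2,-273.2,73.])
for k in(-35,35): q(g+145*u+k*l,(0,255,255)); q(g+45*u+k*l,(0,255,255))
cv2.imwrite('pics/c6.png',im)
E
```

```text
131.605837690153 [ 534.7 -299.8   75.4]
148.61952012918417 [ 467.2 -284.1   77. ]
```

View pics/c6.png

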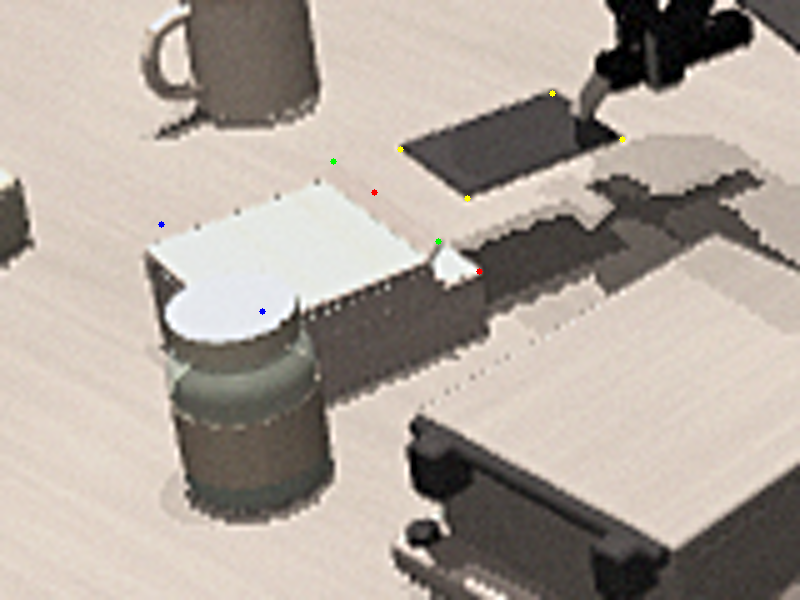

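The projected blade (yellow) and the sill corner (red, (480,271)) match the image to within about 2 mm, and the blade is level. I'll lower it to the slot height and begin inserting.

Request:
carry_out --targets '[[0, [0, 0, 1], 0], [0, [0, 0, 2], 0], [0, [0, 0, 2.8], 0], [0, [0, 0, 2.8], 0], [0, [0.8, 0, 2.8], 0], [0, [1.8, 0, 2.8], 0], [0, [2.8, 0, 2.8], 0], [0, [3.6, 0, 2.8], 0], [0, [4.2, 0, 2.8], 0], [0, [4.8, 0, 2.8], 0], [0, [5.4, 0, 2.8], 0], [0, [5.4, 0, 2.8], 0]]'

```text
t: 9.7
tcp_pos: [475.6, -284.8, 16.7]
tcp_rot: [[0.976, -0.218, -0.0], [-0.218, -0.976, -0.0], [-0.0, 0.0, -1.0]]
force: [0.5, 1.0, -2.7]
gripper_width: 0.24
finger_force: 88.2
```

Request:
carry_out --targets '[[0, [0.8, 0, 0], 0], [0, [1.6, 0, 0], 0], [0, [2.4, 0, 0], 0], [0, [3.2, 0, 0], 0], [0, [4, 0, 0], 0], [0, [4.8, 0, 0], 0], [0, [5.5, 0, 0], 0], [0, [6, 0, 0], 0], [0, [6, 0, 0], 0]]'

```text
t: 10.6
tcp_pos: [534.0, -297.9, 16.7]
tcp_rot: [[0.976, -0.218, -0.0], [-0.218, -0.976, -0.0], [-0.0, 0.0, -1.0]]
force: [-0.2, 0.5, -1.2]
gripper_width: 0.242
finger_force: 88.2
```

Request:
carry_out --targets '[[0, [0.6, 0, 0], 0], [0, [1.1, 0, 0], 0], [0, [1.4, 0, 0], 0], [0, [1.6, 0, 0], 0], [0, [1.6, 0, 0], 0]]'

```text
t: 11.1
tcp_pos: [549.4, -301.3, 16.8]
tcp_rot: [[0.976, -0.218, -0.0], [-0.218, -0.976, -0.0], [-0.0, 0.0, -1.0]]
force: [-0.0, 0.4, -1.1]
gripper_width: 0.236
finger_force: 88.2
```

Request:
carry_out --targets '[[0, [0.15, 0, 0], 0], [0, [0.3, 0, 0], 0], [0, [0.3, 0, 0], 0]]'

```text
t: 11.4
tcp_pos: [550.8, -301.9, 16.6]
tcp_rot: [[0.976, -0.218, -0.003], [-0.218, -0.976, 0.0], [-0.003, 0.0, -1.0]]
force: [-5.5, 1.2, -0.3]
gripper_width: 0.24
finger_force: 88.5
```

The force along the slot rises to 5.5 N, so the blade is against the back wall. I'll lower it onto the floor.

Request:
carry_out --targets '[[0, [-0.1, 0, 0.1], 0], [0, [-0.1, 0, 0.2], 0], [0, [-0.1, 0, 0.3], 0], [0, [-0.1, 0, 0.3], 0]]'

```text
t: 11.8
tcp_pos: [550.9, -301.7, 13.7]
tcp_rot: [[0.976, -0.218, -0.001], [-0.218, -0.976, -0.0], [-0.001, 0.0, -1.0]]
force: [-4.4, 1.0, -1.8]
gripper_width: 0.239
finger_force: 88.4
```

Request:
carry_out --targets '[[2.4, [0, 0, 0], 0], [3, [0, 0, 0], 0], [3.6, [0, 0, 0], 0], [4.2, [0, 0, 0], 0], [4.2, [0, 0, 0], 0], [4.2, [0, 0, -1], 0], [4.2, [0, 0, -2.5], 0], [4.2, [0, 0, -5], 0], [4.2, [0, 0, -9], 0], [4.2, [0, 0, -13], 0], [4.2, [0, 0, -16], 0], [4.2, [-4, 0, -19], 0], [4.2, [-8, 0, -20], 0], [4.2, [-8, 0, -20], 0]]' --squeeze 90

```text
t: 13.2
tcp_pos: [471.5, -284.8, 220.4]
tcp_rot: [[0.976, -0.219, 0.009], [-0.219, -0.976, -0.003], [0.009, 0.001, -1.0]]
force: [0.3, -0.1, 1.3]
gripper_width: 0.496
finger_force: 0.0
```

```bash
python3 - <<'E'
from h import *
s=snap('wrist','w7'); st=robot.state(); print(st['tcp_pos'],st['gripper_width'])
# handle position check: dark pixels near predicted handle, mapped to z=72
u=np.array([.976,-.218,0]);l=np.array([.218,.976,0]);g=np.array([551,-301.7,72.])
for k in (40,30,0,-30,-60,-72):print(k,np.round(proj(s,g+k*u)))
im=cv2.cvtColor(s['color'],cv2.COLOR_RGB2GRAY)
for k in range(50,-90,-10): print(k,[int(im[int(v),int(w)]) if 0<=v<480 and 0<=w<640 else -1 for w,v in [proj(s,g+k*u+j*l) for j in (-24,-18,-14,-8,0,8,14,18,24)]])
E
```

```text
[ 472.54179062 -284.58557917  218.40613207] 0.49107190406671175
40 [315.  71.]
30 [315.  84.]
0 [315. 122.]
-30 [315. 159.]
-60 [315. 194.]
-72 [315. 207.]
50 [134, 142, 141, 141, 151, 149, 143, 156, 156]
40 [16, 73, 21, 76, 87, 31, 20, 27, 34]
30 [173, 177, 177, 14, 19, 16, 175, 176, 175]
20 [166, 177, 172, 25, 26, 7, 174, 166, 174]
10 [149, 148, 144, 24, 178, 2, 82, 148, 143]
0 [147, 145, 151, 23, 27, 7, 70, 148, 149]
-10 [151, 151, 152, 25, 27, 7, 81, 144, 140]
-20 [142, 150, 154, 23, 29, 0, 67, 155, 73]
-30 [162, 155, 155, 21, 26, 18, 73, 70, 79]
-40 [167, 135, 82, 27, 170, 10, 90, 92, 85]
-50 [164, 94, 93, 30, 22, 5, 94, 89, 92]
-60 [136, 64, 68, 12, 10, 4, 92, 90, 91]
-70 [147, 139, 137, 134, 145, 137, 135, 83, 66]
-80 [138, 142, 134, 144, 138, 136, 139, 136, 138]
```

The handle is still exactly where it was released, fully inserted. Next is the latch pin, so I'm moving above it.

Request:
carry_out --targets '[[3.6, [-0.5, -3, 0], -0.02], [3.6, [-1, -6, 0], -0.04], [3.6, [-1.6, -9.5, 0], -0.06], [3.6, [-2.3, -13, 0], -0.08], [3.6, [-2.9, -16.5, 0], -0.1], [3.6, [-3.5, -20, 0.5], -0.12], [3.6, [-4.1, -23.5, 1.5], -0.14], [3.6, [-4.7, -27, 3], -0.16], [3.6, [-5.2, -29.5, 4.5], -0.18], [3.6, [-5.4, -30.8, 6], -0.19], [3.6, [-5.4, -30.8, 6.4], -0.19], [3.6, [-5.4, -30.8, 6.4], -0.19]]'

```text
t: 14.45
tcp_pos: [487.4, 27.6, 149.3]
tcp_rot: [[1.0, -0.03, -0.001], [-0.03, -1.0, -0.001], [-0.001, 0.001, -1.0]]
force: [0.2, -0.1, 0.2]
gripper_width: 0.421
finger_force: 0.0
```

```bash
python3 - <<'E'
from h import *
s=snap('wrist','w8'); st=robot.state(); print(st['tcp_pos'],st['tcp_rot'].round(3).tolist(),st['gripper_width'],st['t'])
for P in [(488,28,137),(488,28,87),(485,-43,89)]: print(np.round(proj(s,P)))
im=cv2.cvtColor(s['color'],cv2.COLOR_RGB2GRAY)
# gray map on plane z=137 (mm grid), rows x, cols y
for x in range(530,455,-4): print(x,' '.join('%3d'%(im[int(v),int(w)] if 0<=v<480 and 0<=w<640 else -1) for w,v in [proj(s,(x,y,137)) for y in range(64,-20,-4)]))
E
```

```text
[487.79719047  27.31531471 150.19610833] [[1.0, -0.031, 0.0], [-0.031, -1.0, -0.001], [0.0, 0.001, -1.0]] 0.42137131628506674 14.5
[316. 266.]
[316. 241.]
[422. 243.]
530  89  92  94  96  96  93 111 112 120 100  90  99 117  96 117 143 185 124  74  65 158
526  92  90  95  92  94  92 117 118 102  66  68  65  65  70  95 147 184  93  67  69 148
522  98  95  92  92  91  92 109 113  65  63  63  67  68  64  68  63  79  74  69  64 162
518  97  94  97  95  96  92 118  91  85  67  85  85  84  72  83  13  12  23  27  21 170
514 179  95  74  67  69  70  86  88  85 108 102  86  84 105  89   7  10  72  28  33 182
510 170 168 147 144 148 144  89 184 190 184 189 188 186  84  91  11  18  12  18  34 150
506 166 166 142 145 141 140 183  92  10  15  18  21  37  40  35  44  17  21  21  63 178
502 158 138 145 143 145 143 182  75   7  17  15  24  45 157  57  61  21  54  69  55 185
498 148 145 147 146 146 149 113  17  11  17  16  18  70  64  64 104  33  62  58  51 181
494 145 149 145 143 147 143  81  17  17  18  15  11 182 180 179  98  32  60  58  46 177
490 141 145 143 147 141 143 185  26  21  22  20  12 183 185 182 184  85 165 184 183 111
486 144 147 145 153 151 146 146  22  26  22  26  38 151 158 152 150 149 156 148 166 174
482 147 141 143 144 149 144 146 146  28  22  16 149 150 149 151 147 148 151 152 175 175
478 135 134 140 137 137 140 137 141 143 142 144 149 147 150 141 144 149 150 175 171 171
474 135  42  34  89 140 139 140 142 143 139 138 145 145 140 144 143  18  29 163 158 169
470  35  37   5  53 143 139 143 144 139 146 144 146 150 150 147 165   2  39  53 175 173
466  33  37   7 104 144 144 144 147 150 139 148 150 173 169 170 179   0  32  30   9  40
462  40  16   2  90 144 141 141 146 141 147 171 171 173 175 174 172   0  21  38  11  11
458  36  12   6  79 140 141 142 162 171 171 171 171 173 176 175 175   0  14  32  35   0
```

The pin top is centred at about (490,28), and the fingers sit symmetrically around it. I'll go down and grip it.

Request:
carry_out --targets '[[3.6, [0.2, 0, 2], 0], [3.6, [0.2, 0, 4], 0], [3.6, [0.2, 0, 5.5], 0], [3.6, [0.2, 0, 6.8], 0], [3.6, [0.2, 0, 7.6], 0], [3.6, [0.2, 0, 8.2], 0], [3.6, [0.2, 0, 8.2], 0], [2.8, [0.2, 0, 8.2], 0], [2.2, [0.2, 0, 8.2], 0], [1.5, [0.2, 0, 8.2], 0], [0.8, [0.2, 0, 8.2], 0], [0, [0.2, 0, 8.2], 0], [0, [0.2, 0, 8.2], 0], [0, [0.2, 0, 8.2], 0]]' --squeeze 60

```text
t: 15.9
tcp_pos: [490.2, 29.0, 68.8]
tcp_rot: [[1.0, -0.029, 0.002], [-0.029, -1.0, 0.002], [0.002, -0.002, -1.0]]
force: [-0.8, 4.5, 3.7]
gripper_width: 0.216
finger_force: 58.5
```

Request:
carry_out --targets '[[0, [0, -0.3, 0], 0], [0, [0, -0.7, 0], 0], [0, [0, -1.1, 0], 0], [0, [0, -1.5, 0], 0], [0, [0, -1.8, 0], 0], [0, [0, -2.1, 0], 0], [0, [0, -2.1, 0], 0], [0, [0, -2.1, 0], 0]]' --squeeze 80

```text
t: 16.7
tcp_pos: [490.7, 47.9, 68.6]
tcp_rot: [[1.0, -0.03, 0.001], [-0.03, -1.0, -0.002], [0.001, 0.002, -1.0]]
force: [0.4, -6.8, 4.9]
gripper_width: 0.211
finger_force: 78.3
```

The slide is about 19 mm, since 6.8 N of spring force matches that. I'll begin the arc lift gently.

Request:
carry_out --targets '[[0, [0.05, 0, -0.35], 0], [0, [0.1, 0, -0.7], 0], [0, [0.15, 0, -1], 0], [0, [0.2, 0, -1.3], 0], [0, [0.35, 0, -1.95], 0], [0, [0.5, 0, -2.6], 0], [0, [0.5, 0, -2.6], 0]]' --squeeze 80

```text
t: 17.4
tcp_pos: [493.2, 47.4, 91.6]
tcp_rot: [[0.999, -0.031, -0.006], [-0.031, -0.999, -0.003], [-0.006, 0.003, -1.0]]
force: [-9.3, -6.8, -2.6]
gripper_width: 0.211
finger_force: 78.5
```

Request:
carry_out --targets '[[0, [0.15, 0, -0.65], 0], [0, [0.3, 0, -1.25], 0], [0, [0.5, 0, -1.9], 0], [0, [0.7, 0, -2.5], 0], [0, [0.95, 0, -3.15], 0], [0, [1.2, 0, -3.75], 0], [0, [1.2, 0, -3.75], 0]]' --squeeze 45

```text
t: 18.1
tcp_pos: [506.3, 47.4, 129.2]
tcp_rot: [[1.0, -0.031, -0.004], [-0.031, -1.0, -0.003], [-0.004, 0.003, -1.0]]
force: [1.1, -7.1, -6.0]
gripper_width: 0.209
finger_force: 77.2
```

Request:
carry_out --targets '[[0, [0.25, 0, -0.6], 0], [0, [0.5, 0, -1.2], 0], [0, [0.8, 0, -1.8], 0], [0, [1.1, 0, -2.4], 0], [0, [1.4, 0, -3], 0], [0, [1.65, 0, -3.45], 0], [0, [1.65, 0, -3.45], 0], [0, [1.65, 0, -3.45], 0], [0, [1.65, 0, -3.45], 0], [0, [1.65, 0, -3.45], 0]]' --squeeze 60

```text
t: 19.1
tcp_pos: [523.1, 47.4, 161.4]
tcp_rot: [[1.0, -0.03, -0.005], [-0.03, -1.0, -0.002], [-0.005, 0.002, -1.0]]
force: [10.0, -6.9, -12.7]
gripper_width: 0.206
finger_force: 75.4
```

```bash
python3 - <<'E'
from h import *
st=robot.state(); print(st['tcp_pos'],st['force'],st['gripper_width'],st['finger_force'],st['qvel'].round(4),st['t'])
# Is the lid up? compare scene and top images with originals at lid front edge points for th=0 and .39
t=snap('scene','s9'); t0=load('s5')
d=cv2.absdiff(cv2.cvtColor(t['color'],7),cv2.cvtColor(t0['color'],7))>25
hx,hy=600+145,-46-4
def pt(th,x,y,z): # press frame rotated about hinge
    a,b=x-145,z-82; c,s_=np.cos(th),np.sin(th); X=145+a*c+b*s_; Z=82-a*s_+b*c
    c,s_=np.cos(-.028),np.sin(-.028); return 600+X*c-y*s_,-46+X*s_+y*c,Z
def edges(th):
    im=cv2.cvtColor(t['color'],7).astype(float); sc=[]
    for k in np.linspace(-50,95,40):          # lid's +y top side edge
        A,B=[im[int(round(v)),int(round(u))] for u,v in (proj(t,pt(th,k,76,88)),proj(t,pt(th,k,92,88)))]; sc.append(abs(A-B))
    return np.mean(sc)
for th in np.arange(0,.6,.03): print(round(th,2),round(edges(th),1),end=' | ')
E
```

```text
[523.10402718  47.35557056 161.40088036] [  9.95101475  -6.85219885 -12.68637582] 0.20644024812447045 75.3542160987854 [-0.0007  0.0012  0.0002  0.0007  0.0004  0.0007] 19.1
0.0 21.8 | 0.03 19.7 | 0.06 23.4 | 0.09 20.8 | 0.12 19.6 | 0.15 40.3 | 0.18 55.8 | 0.21 65.7 | 0.24 75.0 | 0.27 86.6 | 0.3 92.3 | 0.33 113.7 | 0.36 110.6 | 0.39 127.0 | 0.42 136.1 | 0.45 95.0 | 0.48 61.0 | 0.51 34.4 | 0.54 19.4 | 0.57 13.3 |
```

```bash
python3 -c "
from h import *
print(robot.close_job())"
```

```text
the job is handed in; nothing more can be done
None
```

The job is handed in at about 19 s: the scraper is fully in its holder slot and released, the latch is pulled about 19 mm, and the gripper is holding the lid still with the tongue about 10 cm above the ball.

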